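# Release the photometer's filter slide with the pin tool

### The arm

A 7-joint arm with a two-finger parallel gripper is mounted at the origin on the work surface. World frame = base frame: x ahead of the robot, y to its left, z up, the work surface at z = 0. Lengths are in mm, angles in rad, forces in N, time in s.
With the tool pointing down it reaches from about 350 to 775 mm from the base axis. Payload 3.1 kg.
Tool frame: the origin (TCP) lies where the fingers leave the gripper's body, on its centre line; the fingertips stand 73 mm ahead of it and the grasp point (between the pads) lies 54 mm ahead of it (bot.grip_point_offset is the distance from the TCP to the grasp point, in mm); x points along the fingers, z is the direction in which the jaws open and shut, and the axes are right-handed (so a half turn about x gives the same grasp; the last joint's range is limited). The gripper opens to 85 mm and grips with 20 to 120 N. Pads are 22 mm wide; open, the fingers measure 114 mm over their backs; the gripper's body (76 mm by 85 mm) begins 54 mm behind the grasp point. The pads swing forward as they close: fully open they stand 13 mm farther back than shut.
Start: joints at [-1.166, 0.311, 0.014, 1.512, -0.004, 1.319, -0.027], TCP at [237.619, 496.037, 303.904] pointing down, gripper open.
Joint ranges: [-2.7, 2.7], [-0.3, 1.91], [-1.27, 1.3], [0.12, 2.57], [-1.44, 4.58], [0.2, 2.03], [-3.05, 3.05]. Speed limits (rad/s): [2.79, 2.79, 3.14, 3.14, 3.14, 3.14, 3.14].

### API

Orientations are given as a unit quaternion [x, y, z, w].
In Python, from bench import bot, eyes, finish_job gives the robot as it stands. The module is installed in compiled form; this text tells all that it offers.
- The arm moves only by the tool arm_command, never from a script. Its argument "increments" is a list of rows, each a list of 6 numbers: the shift along the tool's x, y, z in mm, then the turn, a rotation vector about the tool's x, y, z in rad. A call has 1 to 12 rows; each row is the pose to reach, as a shift and turn from the pose commanded when the call began, along the tool's axes at that moment; what a row does not reach only later rows make up. A row lasts 1/12 s, in which the tool goes at most 41.7 mm and 7.16 degrees, less where a joint would pass 70% of its speed; a pose out of reach is approached as far as the arm can. A call with a gripper value outside its range is refused whole. "gripper" is the opening, from -1 (shut) to 1 (fully open), so that 0 is half open, set as the call begins (left out, the last holds). The fingers move at their own pace and stop on an object; the grip force is fixed at half the most. Time passes only in rows, so rows that repeat a pose let the fingers close. It gives the time, the measured TCP pose, the force and the opening at its end, in the units of the state.
- bot.get_obs(): the state, without advancing time (a new reading comes with each control period).
- eyes.get_image(name): name is "scene" or "top" or "wrist"; returns (picture, depth): 384x512x3 uint8, blue, green, red; 384x512 float32, mm along the optical axis (not along the pixel's ray), 0 where there is no reading.
- eyes.camera_info(name): a dict with "K" (3x3 intrinsics, pixels), "xyz" and "orientation" of the camera in the world. Camera axes: x right, y down, z forward; pixel columns grow to the right and rows downward; lengths in mm; the calibration is good to about 2 mm. A picture is of the moment at which its call begins: read the wrist's pose just before it. camera_info takes no time and is no camera call; for the wrist camera it gives the pose at the moment of the call.
- finish_job(): hands the job in, once; it reports no verdict.
Trained networks look in the newest picture that a camera, given by its name, has taken for a name from the list of things; names that differ only in an ending like _2 or _b are one class to them, and where a whole thing is asked for, a point or a joint stands for the part that bears it (a point fixed in the world has none). Each returns a list of dicts, best first, with "confidence" (0 to 1); they miss things now and then, are a little off and sometimes report something else, mostly with a low value. They report only what shows in the picture. A call takes as long as a camera call. They do not tell look-alikes from the thing itself.
- eyes.spot_in(camera, query): "uv" ([column, row] in pixels, amid what is visible of it).
The state is a dict: "t": time; "joint_positions": joint angles; "joint_vel": joint speeds; "joint_torque": joint torques, N m; "tool_pos": TCP position; "ee_rot": TCP orientation; "contact_force": force on the tool from outside, world axes, zero at the start; "wrist_torque": the same for the moment, N m; "width": opening from 0.0 (shut) to 1.0 (fully open).
Only numpy, scipy, OpenCV 4.12 (cv2) and the standard library are available. Lean on these libraries where they do the work, as an engineer would, in place of code of your own. Each camera call takes 0.05 s, during which the arm holds its last target.

### The job

Take the pin tool from its holder and push its pin into the recessed hole in the photometer's filter slide until the hidden release button is fully down. Keeping the button down, push the slide with the pin all the way out to its stop, pressing no harder than a light thumb press (under 30 N), then stand the tool back in its holder, leaving the slide out and the other things on the bench where they are.

Things in the scene. Friction and masses are not known exactly. Their poses are not given: they have to be found in the camera images.
- photometer: Fixed white bench instrument, 200 mm (its x, from -85 to +115 mm) by 160 mm (y), origin at the bench under it. Its front part is a flat deck 60 mm above the bench; its rear part (x from 0 to 115 mm) is a head 112 mm high. The filter slide comes out of the head over the deck along the instrument's -x axis.
- well_mouth (a point): Centre of the mouth of the upright round hole, 14 mm wide, in the top of the slide's grey carriage block (44 x 50 mm, 32 mm high, top 92.5 mm above the bench); 36 mm in front of the photometer's origin when the slide is in; moves with it, axes as the photometer's. In the hole is a spring button, its face 6 to 25 mm below the mouth (varies, not measured: feel for it); it goes down 6 mm to a hard stop.
- filter_slide (a joint): How far the filter slide is out, m: 0 in and latched, 0.060 out at its stop. Moves along the photometer's -x with 2.5 N of friction and stays where left. The button takes 5 N, rising to 9 N; only pressed over 4 of its 6 mm does it free the latch, and further catches stop the slide on its way if it is let up. The pin pushes the slide by the wall of the hole.
- tool_holder: Fixed grey block, 70 x 70 mm, 66 mm high, origin at the centre of its underside, with an upright through hole 18 mm wide in the middle of its top. The pin tool stands in it.
- pin_handle (a point): Centre of the pin tool's white square handle (16 x 16 mm, 64 mm tall, flats along the point's x and y, z up along the tool). The tool is 126 mm long, 70 g. In the holder its flange (26 mm wide, 4 mm thick, underside 36 mm below this point) rests on the holder's top and this point is 102 mm above the bench.
- pin_tip (a point): The lower end of the tool's steel pin, 94 mm below the handle's centre on the tool's axis. The pin is 6 mm thick and 40 mm long below a short 12 mm ferrule that goes up to the flange.
- pin_flange (a point): Centre of the underside of the pin tool's flange, 58 mm above the pin tip; z is the tool's axis. In the holder it is 66 mm above the holder's underside.
- reagent_bottle: Amber bottle, 60 mm wide, 130 mm tall, origin at its foot; loose, leave alone.
- tube_rack: White rack of capped tubes, 60 x 130 mm, 67 mm tall, origin at its foot; loose, leave alone.
- beaker: Clear beaker, 66 mm wide, 85 mm tall, origin at its foot; loose, leave alone.
There are look-alikes about, which are no part of the job. Of the things that look like the part that bears pin_handle, the larger one is meant. What is shaped like the tool_holder but orange is not meant.

How it is judged:
By the outcome, as a careful person would: the job done as asked, in the order asked, and still so for the second after the job is handed in, with the robot touching nothing.
It also fails if it takes over 67 s, if anything falls off the work surface, if the arm or the gripper's body presses on something with over 40 N, if the wrist force passes 120 N, or if a joint passes its speed limit or range.

## Working session

There is one attempt and no reset: what is moved stays moved. The work goes in short steps, Python scripts to look and compute and a tool call to move; the robot and the scene stay as the last step left them, time stands still between calls to the robot, and variables do not carry over. Pictures are saved under pics/ and viewed, and the job is handed in when it is done.

Besides the shell and the picture viewer there is one more tool, called after "Request:" in YAML: its name, and indented under it one key for each argument. arm_command: Moves the arm, as the interface text tells. Its arguments: {"type":"object","properties":{"increments":{"type":"array","items":{"type":"array","items":{"type":"number"}}},"gripper":{"type":"number"}},"required":["increments"]}

```bash
mkdir -p pics; cat > h.py <<'E'
import numpy as np, cv2
from scipy.spatial.transform import Rotation as R
from bench import bot, eyes, finish_job
def cam(n):
    c=eyes.camera_info(n); K=np.array(c["K"]); return K,np.array(c["xyz"]),R.from_quat(c["orientation"]).as_matrix()
def shot(n,f=None):
    c=cam(n); im,d=eyes.get_image(n)
    if f: cv2.imwrite("pics/"+f,im)
    return im,d,c
def w(c,uv,d):
    K,p,r=c; v=np.array([(uv[0]-K[0,2])/K[0,0],(uv[1]-K[1,2])/K[1,1],1.0])
    return p+r@(v*d)
def ray_z(c,uv,z):
    K,p,r=c; v=r@np.array([(uv[0]-K[0,2])/K[0,0],(uv[1]-K[1,2])/K[1,1],1.0])
    return p+v*(z-p[2])/v[2]
def proj(c,P):
    K,p,r=c; q=r.T@(np.array(P)-p); return (K@q)[:2]/q[2], q[2]
E
python3 - <<'E'
from h import *
np.set_printoptions(precision=3,suppress=True)
o=bot.get_obs(); print({k:np.round(v,3) for k,v in o.items()}); print(R.from_quat(o["ee_rot"]).as_matrix())
for n in["scene","top","wrist"]:
    im,d,c=shot(n,n+"0.png"); print(n,c)
    for q in["photometer","well_mouth","tool_holder","pin_handle","reagent_bottle","tube_rack","beaker"]:
        for r in eyes.spot_in(n,q):
            u=r["uv"]; dd=d[min(383,int(u[1])),min(511,int(u[0]))]
            print(n,q,np.round(u,1),round(r["confidence"],2),w(c,u,dd) if dd>0 else None)
E
```

```text
{'t': np.float64(0.0), 'joint_positions': array([-1.166,  0.312,  0.014,  1.513, -0.004,  1.319, -0.027]), 'joint_vel': array([-0.   ,  0.   ,  0.001,  0.002, -0.001,  0.002,  0.001]), 'joint_torque': array([ -0.   , -37.993,   0.146, -23.06 ,   0.012,   0.014,   0.   ]), 'tool_pos': array([237.359, 495.518, 302.787]), 'ee_rot': array([-0.377,  0.599,  0.376,  0.598]), 'contact_force': array([ 0.453, -0.254,  0.309]), 'wrist_torque': array([0.005, 0.015, 0.001]), 'width': np.float64(1.005)}
[[-0.001 -0.902  0.432]
 [-0.002  0.432  0.902]
 [-1.    -0.    -0.002]]
scene (array([[404.381,   0.   , 258.509],
       [  0.   , 404.381, 188.572],
       [  0.   ,   0.   ,   1.   ]]), array([1115.14 , -109.637,  790.724]), array([[ 0.112,  0.767, -0.632],
       [ 0.994, -0.088,  0.069],
       [-0.003, -0.635, -0.772]]))
scene photometer [272.7 249.6] 0.6 [714.453 -38.991 111.28 ]
scene tool_holder [164.8 185.4] 0.6 [ 486.122 -262.102   64.227]
scene pin_handle [157.6 167.6] 0.63 [ 465.669 -271.83   104.981]
scene reagent_bottle [396.2 162.1] 0.87 [488.123 292.472  78.167]
scene tube_rack [
[... 532 characters left out ...]
  70.471]
top tool_holder [400.6 241.6] 0.76 [ 450.276 -384.732   67.823]
top pin_handle [357.6 239.9] 0.41 [ 445.776 -267.5    116.067]
top pin_handle [316.  244.7] 0.41 [ 431.566 -174.68    94.688]
top reagent_bottle [125.  227.6] 0.66 [450.829 281.892  95.015]
top tube_rack [359.8 171.3] 0.9 [ 623.367 -287.728   64.335]
top beaker [146.8 161.8] 0.83 [639.669 274.895   1.785]
wrist (array([[294.89 ,   0.   , 253.181],
       [  0.   , 294.89 , 198.764],
       [  0.   ,   0.   ,   1.   ]]), array([161.557, 532.657, 373.934]), array([[ 0.431,  0.854,  0.292],
       [ 0.902, -0.408, -0.138],
       [ 0.001,  0.323, -0.946]]))
wrist reagent_bottle [195.7 344.4] 0.59 [431.298 311.597  36.935]
```

View pics/scene0.png

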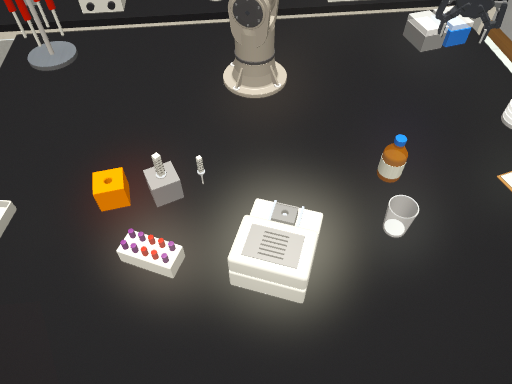

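View pics/top0.png

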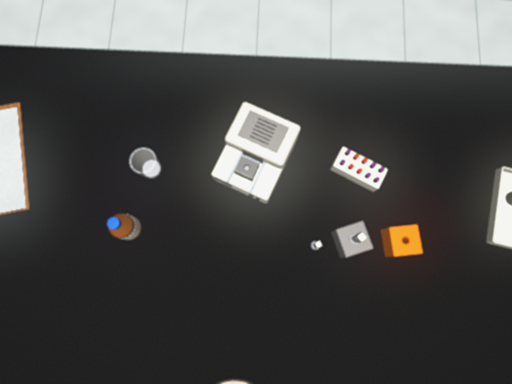

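```bash
cat >> h.py <<'E'
def inc(P,yaw=None,obs=None):
    """rows for world TCP P and yaw (deg) of tool z axis; tool pointing down"""
    o=obs or bot.get_obs(); M=R.from_quat(o["ee_rot"]).as_matrix(); d=M.T@(np.array(P)-o["tool_pos"])
    if yaw is None: rv=np.zeros(3)
    else:
        a=np.radians(yaw); z=np.array([np.cos(a),np.sin(a),0]); x=np.array([0,0,-1.]); T=np.stack([x,np.cross(z,x),z],1)
        rv=R.from_matrix(M.T@T).as_rotvec()
    return np.round(np.r_[d,rv],3)
E
python3 - <<'E'
from h import *
np.set_printoptions(precision=3,suppress=True)
im=cv2.imread("pics/top0.png"); cv2.imwrite("pics/topz.png",cv2.resize(im[200:275,290:430],None,fx=5,fy=5,interpolation=cv2.INTER_CUBIC))
print(inc([460,150,300],0)); print(inc([446,-267,280],-31)); 
E
```

```text
[   3.92  -350.058 -215.991    1.124    0.      -0.   ]
[  23.907 -517.586 -598.117    1.665    0.      -0.   ]
```

View pics/topz.png

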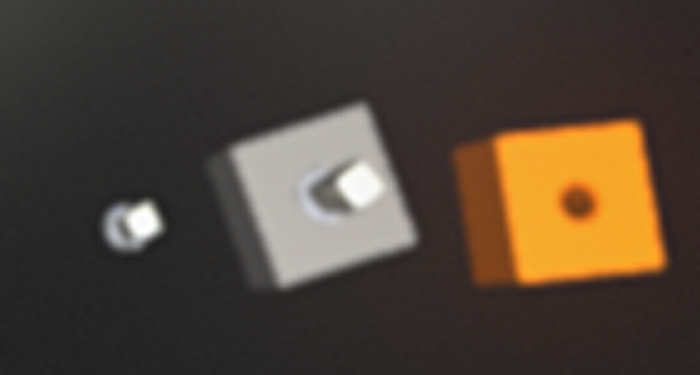

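The zoomed top view shows the large tool standing in the grey holder, with its handle top near top-image (361,237). The small look-alike stands at about (316,245), and the orange block at about (402,241) is empty.

Request:
arm_command:
  increments:
    - [0,-35,-22,0.11,0,0]
    - [0,-70,-44,0.22,0,0]
    - [0,-105,-65,0.33,0,0]
    - [0,-140,-87,0.45,0,0]
    - [0,-175,-108,0.56,0,0]
    - [0,-210,-130,0.67,0,0]
    - [0,-245,-151,0.79,0,0]
    - [0,-280,-173,0.9,0,0]
    - [0,-315,-195,1.01,0,0]
    - [0,-350,-216,1.12,0,0]
    - [4,-367,-254,1.2,0,0]
    - [6,-384,-292,1.3,0,0]

```text
t: 2.2
tool_pos: [458.5, 65.1, 297.8]
ee_rot: [0.063, 0.704, -0.064, 0.705]
contact_force: [-0.2, 0.2, -0.7]
width: 1.002
```

```bash
python3 - <<'E'
from h import *
np.set_printoptions(precision=3,suppress=True)
o=bot.get_obs();print(o["t"],o["tool_pos"])
print(inc([446,-267,280],-31)); 
E
```

```text
2.2 [458.545  65.08  297.784]
[  18.001 -328.936   47.198    0.361    0.001    0.   ]
```

Request:
arm_command:
  increments:
    - [2,-37,5,0.04,0,0]
    - [4,-73,10,0.08,0,0]
    - [6,-110,16,0.12,0,0]
    - [8,-146,21,0.16,0,0]
    - [10,-183,26,0.2,0,0]
    - [12,-219,31,0.24,0,0]
    - [14,-256,37,0.28,0,0]
    - [16,-292,42,0.32,0,0]
    - [18,-329,47,0.36,0,0]
    - [18,-329,47,0.36,0,0]
    - [18,-329,47,0.36,0,0]

```text
t: 3.12
tool_pos: [445.2, -268.2, 279.9]
ee_rot: [0.189, 0.681, -0.19, 0.681]
contact_force: [0.9, 0.0, -0.3]
width: 1.0
```

```bash
cat > look.py <<'E'
from h import *
import sys
np.set_printoptions(precision=2,suppress=True)
tag=sys.argv[1]
o=bot.get_obs();print(o["t"],o["tool_pos"],o["ee_rot"])
im,d,c=shot("wrist",tag+".png")
np.savez(tag+".npz",im=im,d=d,K=c[0],p=c[1],r=c[2])
for q in sys.argv[2:]:
    for r in eyes.spot_in("wrist",q):
        u=r["uv"]; dd=d[min(383,int(u[1])),min(511,int(u[0]))]
        print(q,np.round(u,1),round(r["confidence"],2),w(c,u,dd))
E
python3 look.py w1 pin_handle tool_holder pin_flange
```

```text
3.1167 [ 445.17 -268.17  279.92] [ 0.19  0.68 -0.19  0.68]
pin_handle [195.6 112.5] 0.86 [ 440.87 -181.48   97.17]
pin_handle [259.5 194.1] 0.68 [ 453.96 -261.58  123.94]
tool_holder [261.2 169.7] 0.87 [ 459.59 -257.63   65.63]
tool_holder [313.  260.3] 0.55 [ 456.58 -375.07   64.73]
pin_flange [190.6 112.8] 0.68 [ 437.24 -179.57   97.35]
pin_flange [262.1 195.6] 0.58 [ 455.29 -263.38  125.2 ]
```

View pics/w1.png

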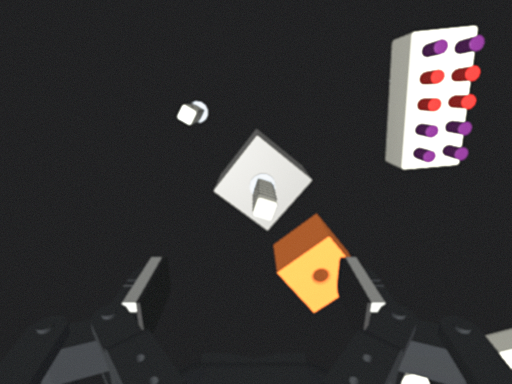

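The wrist view shows the large tool in the grey holder, handle top at about (264,207). The decoy tool is at (195,112) and the orange block at (313,265). I'll measure now, then take a second view from another place.

```bash
cat > geo.py <<'E'
from h import *
import sys
np.set_printoptions(precision=1,suppress=True)
def cloud(f):
    z=np.load(f+".npz"); im,d=z["im"],z["d"]; c=(z["K"],z["p"],z["r"])
    v,u=np.mgrid[0:384,0:512]; v2=np.stack([(u-c[0][0,2])/c[0][0,0],(v-c[0][1,2])/c[0][1,1],np.ones_like(u)],-1)*d[...,None]
    return im,d,c,c[1]+v2@c[2].T
def rect(P,m):
    q=P[m][:,:2].astype(np.float32); r=cv2.minAreaRect(q); return len(q),np.array(r[0]),np.array(r[1]),r[2]%90,P[m][:,2].mean()
if __name__=="__main__":
    for f in sys.argv[1:]:
        im,d,c,P=cloud(f); hsv=cv2.cvtColor(im,cv2.COLOR_BGR2HSV)
        near=(np.hypot(P[...,0]-455,P[...,1]+263)<55)&(d>0)&(hsv[...,1]<80)
        print(f,"holder",rect(P,near&(abs(P[...,2]-66)<5)))
        n,la,st,ce=cv2.connectedComponentsWithStats((near&(P[...,2]>127)).astype(np.uint8))
        m=la==1+np.argmax(st[1:,4]); print("top",rect(P,m),P[m].mean(0))
        top=near&(hsv[...,2]>245)&(P[...,2]>127); print("bright",rect(P,top),P[top].mean(0), proj(c,P[top].mean(0))[0])
E
python3 geo.py w1
python3 - <<'E'
import cv2
im=cv2.imread("pics/w1.png"); cv2.imwrite("pics/w1z.png",cv2.resize(im[120:240,200:330],None,fx=5,fy=5,interpolation=cv2.INTER_CUBIC))
E
```

```text
w1 holder (3904, array([ 452.9, -271.6]), array([70.2, 70.4]), 20.541078567504883, np.float64(65.95398469064511))
top (18573, array([ 452. , -267.9]), array([ 30.9, 109.9]), 58.362388610839844, np.float64(273.24108882978123)) [ 456.5 -262.5  273.2]
bright (490, array([ 449.9, -266. ]), array([ 22.5, 104.6]), 53.14775466918945, np.float64(169.28776738481514)) [ 452.1 -268.2  169.3] [263.5 224.6]
```

View pics/w1z.png

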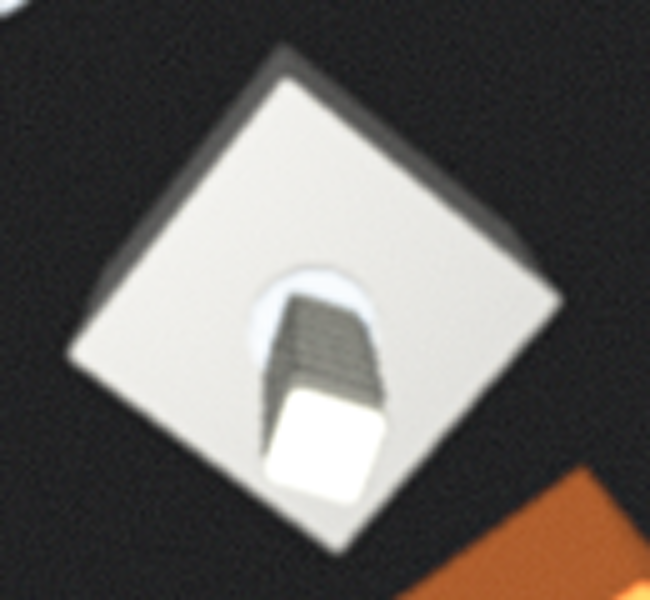

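Request:
arm_command:
  increments:
    - [0,25,0,0,0,0]
    - [0,50,0,0,0,0]
    - [0,60,0,0,0,0]
    - [0,60,0,0,0,0]
    - [0,60,0,0,0,0]

```text
t: 3.73
tool_pos: [477.2, -212.9, 279.9]
ee_rot: [0.186, 0.682, -0.186, 0.682]
contact_force: [-0.1, -0.3, -0.1]
width: 0.999
```

```bash
python3 look.py w2 pin_handle tool_holder; python3 geo.py w2
python3 - <<'E'
import cv2
im=cv2.imread("pics/w2.png"); cv2.imwrite("pics/w2z.png",cv2.resize(im[180:300,200:330],None,fx=5,fy=5,interpolation=cv2.INTER_CUBIC))
E
```

```text
3.7333 [ 477.17 -212.89  279.89] [ 0.19  0.68 -0.19  0.68]
pin_handle [261.4 257.3] 0.83 [ 455.21 -262.99  111.94]
pin_handle [199.2 178.3] 0.67 [ 439.43 -175.83   83.86]
tool_holder [262.2 230.8] 0.96 [ 459.49 -259.6    65.99]
tool_holder [312.6 307.7] 0.85 [ 461.21 -373.9    66.76]
w2 holder (3167, array([ 453.1, -271.5]), array([70.5, 70.7]), 20.57291603088379, np.float64(65.86314294559925))
top (367, array([ 453.2, -271.2]), array([16.6, 16.2]), 40.004798889160156, np.float64(132.70953827442776)) [ 453.8 -269.7  132.7]
bright (285, array([ 453.1, -271.5]), array([16.1, 16.1]), 40.276588439941406, np.float64(133.55789573942587)) [ 452.9 -270.8  133.6] [264.3 278.4]
```

View pics/w2z.png

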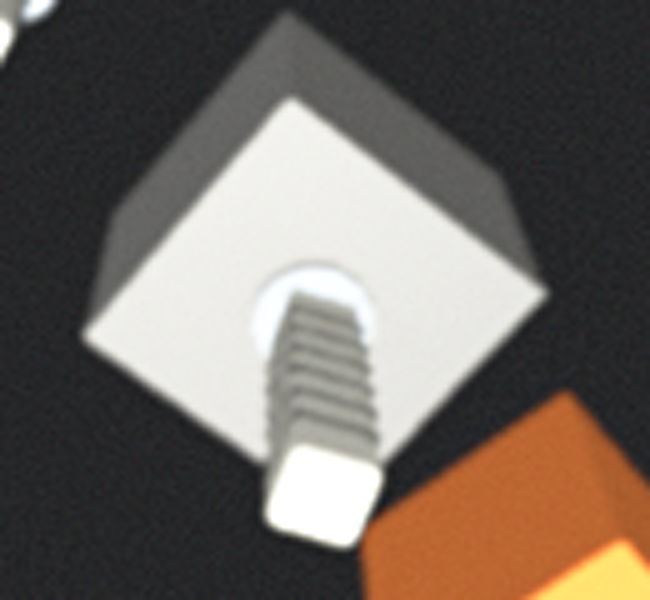

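Both views agree: the holder centre is (453,-271.5) with its top at z≈66. The handle top is (453.1,-271.5) at z≈133.6, and its flats lie at 40.3° mod 90. All of this fits the given sizes.

```bash
python3 - <<'E'
from h import *
print(bot.grip_point_offset, inc([453,-271.5,230],-49.7))
E
```

```text
53.900000000000006 [ 5.0185e+01 -6.0101e+01  9.0240e+00  3.2900e-01  0.0000e+00  1.0000e-03]
```

Request:
arm_command:
  increments:
    - [5,-20,3,0.11,0,0]
    - [10,-40,6,0.22,0,0]
    - [30,-60,9,0.329,0,0]
    - [50,-60,9,0.329,0,0]
    - [50,-60,9,0.329,0,0]
    - [50,-60,9,0.329,0,0]

```text
t: 4.38
tool_pos: [453.1, -270.1, 229.4]
ee_rot: [0.297, 0.643, -0.297, 0.641]
contact_force: [-0.1, -0.3, 0.7]
width: 0.999
```

```bash
python3 look.py w3; python3 geo.py w3; python3 - <<'E'
from h import *
print(inc([453,-271.5,152],-49.7))
E
```

```text
4.3833 [ 453.15 -270.08  229.35] [ 0.3   0.64 -0.3   0.64]
w3 holder (5467, array([ 452.8, -271.9]), array([70.9, 70.3]), 20.64844512939453, np.float64(66.01418857807988))
top (18365, array([ 453.1, -264.6]), array([ 30.6, 109.9]), 40.801910400390625, np.float64(222.6601180187987)) [ 457.5 -258.7  222.7]
bright (658, array([ 453.2, -268.5]), array([20.1, 96.9]), 39.938411712646484, np.float64(148.61158970149168)) [ 454.  -269.4  148.6] [255.3 249.2]
[ 7.8347e+01 -1.8690e+00  3.3600e-01  2.0000e-03  0.0000e+00 -0.0000e+00]
```

View pics/w3.png

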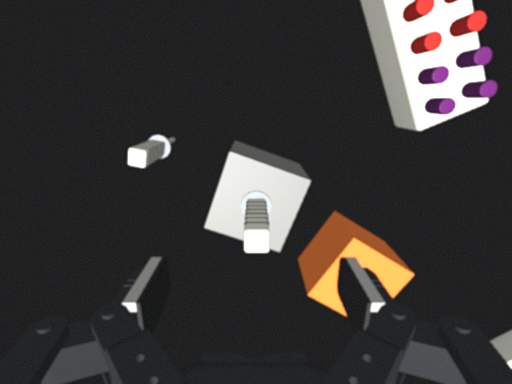

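The handle, at (257,240), is square to the image and centred between the fingers. I'll go down and grip.

Request:
arm_command:
  increments:
    - [20,-1,0,0,0,0]
    - [40,-2,0,0,0,0]
    - [60,-2,0,0,0,0]
    - [74,-2,0,0,0,0]
    - [78,-2,0,0,0,0]
    - [78,-2,0,0,0,0]

```text
t: 4.93
tool_pos: [453.2, -270.5, 152.0]
ee_rot: [0.296, 0.642, -0.296, 0.642]
contact_force: [-0.1, -0.2, 0.2]
width: 1.003
```

Request:
arm_command:
  increments:
    - [0,0,0,0,0,0]
    - [0,0,0,0,0,0]
    - [0,0,0,0,0,0]
    - [0,0,0,0,0,0]
    - [0,0,0,0,0,0]
    - [0,0,0,0,0,0]
    - [0,0,0,0,0,0]
    - [0,0,0,0,0,0]
  gripper: -1

```text
t: 5.6
tool_pos: [452.9, -271.2, 152.4]
ee_rot: [0.296, 0.642, -0.296, 0.642]
contact_force: [-0.7, 1.2, 3.6]
width: 0.182
```

Request:
arm_command:
  increments:
    - [-8,0,0,0,0,0]
    - [-28,0,0,0,0,0]
    - [-58,0,0,0,0,0]
    - [-88,0,0,0,0,0]
    - [-113,0,0,0,0,0]
    - [-123,0,0,0,0,0]
    - [-123,0,0,0,0,0]
    - [-123,0,0,0,0,0]

```text
t: 6.27
tool_pos: [452.5, -270.7, 274.3]
ee_rot: [0.296, 0.642, -0.296, 0.642]
contact_force: [0.2, 0.1, -1.2]
width: 0.181
```

```bash
python3 - <<'E'
from h import *
o=bot.get_obs(); print(o["width"],o["contact_force"])
d=np.array([.45,.89]); 
print(inc([616-30*.45,-1-30*.89,275],-27))
E
python3 look.py w4 pin_handle
```

```text
0.18120063051029883 [ 0.22684627  0.13320253 -1.24993655]
[-6.14000e-01  2.71871e+02 -8.75890e+01 -3.94000e-01 -1.00000e-03
 -0.00000e+00]
6.2667 [ 452.45 -270.75  274.29] [ 0.3   0.64 -0.3   0.64]
pin_handle [168.6 140.2] 0.91 [ 440.76 -182.22   84.91]
pin_handle [250.8 293.5] 0.72 [ 456.92 -264.38  242.47]
```

View pics/w4.png

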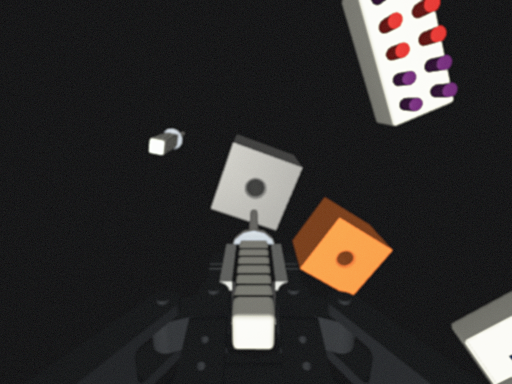

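The tool is held and out of the holder: pin tip at about (254,211), empty holder hole at (256,187). Now to the photometer.

Request:
arm_command:
  increments:
    - [0,20,-7,-0.04,0,0]
    - [0,50,-16,-0.08,0,0]
    - [0,85,-27,-0.12,0,0]
    - [0,120,-39,-0.17,0,0]
    - [0,155,-50,-0.22,0,0]
    - [0,190,-61,-0.27,0,0]
    - [0,220,-71,-0.32,0,0]
    - [0,245,-79,-0.36,0,0]
    - [0,264,-85,-0.39,0,0]
    - [0,272,-88,-0.39,0,0]
    - [0,272,-88,-0.39,0,0]
    - [0,272,-88,-0.39,0,0]

```text
t: 7.37
tool_pos: [601.7, -28.7, 273.5]
ee_rot: [0.166, 0.688, -0.168, 0.686]
contact_force: [0.1, -0.4, -1.1]
width: 0.175
```

```bash
python3 look.py w5 well_mouth filter_slide photometer pin_tip
```

```text
7.3667 [601.7  -28.69 273.53] [ 0.17  0.69 -0.17  0.69]
well_mouth [258.2 159.1] 0.6 [618.93  -1.89  83.34]
filter_slide [257.3 157.8] 0.75 [618.67  -0.66  82.36]
photometer [330.  135.2] 0.9 [678.72  -5.06 113.15]
pin_tip [256.8 292.4] 0.68 [605.46 -22.51 240.18]
```

View pics/w5.png

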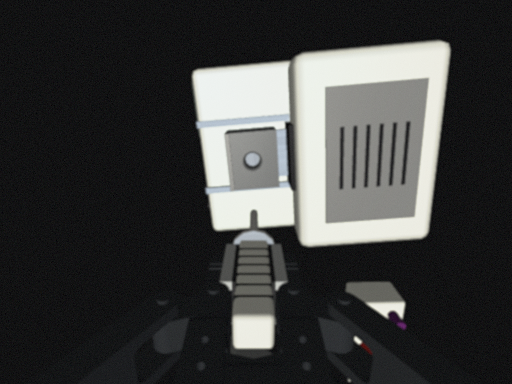

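```bash
cat > well.py <<'E'
from geo import *
np.set_printoptions(precision=2,suppress=True)
for f in sys.argv[1:]:
    im,d,c,P=cloud(f); Z=P[...,2]; g=cv2.cvtColor(im,cv2.COLOR_BGR2GRAY)
    v,u=np.mgrid[0:384,0:512]; up=(v<225)
    for nm,z in(("head",112),("deck",60),("carr",92.5)):
        m=(up&(abs(Z-z)<(4 if nm!="carr" else 3))&(d>0)).astype(np.uint8)
        if nm=="carr": m&=(g<130).astype(np.uint8)
        m=cv2.morphologyEx(m,cv2.MORPH_OPEN,np.ones((3,3)))
        n,la,st,ce=cv2.connectedComponentsWithStats(m); mm=la==1+np.argmax(st[1:,4]); print(f,nm,rect(P,mm))
        if nm=="carr":
            # hole: hole in mask
            s=st[1+np.argmax(st[1:,4])]; x,y,ww,hh=s[:4]; sub=1-mm[y:y+hh,x:x+ww].astype(np.uint8)
            n2,l2,s2,c2=cv2.connectedComponentsWithStats(sub)
            for k in range(1,n2):
                if s2[k,4]>60: print("hole",s2[k],c2[k]+[x,y],ray_z(c,c2[k]+[x,y],92.5))
            cv2.imwrite("pics/%s_m.png"%f,cv2.resize(np.hstack([g[y-5:y+hh+5,x-5:x+ww+5],mm[y-5:y+hh+5,x-5:x+ww+5].astype(np.uint8)*255]),None,fx=5,fy=5))
E
python3 well.py w5
```

```text
w5 head (23153, array([703.08, -28.52]), array([140.6 , 108.32]), 67.26553344726562, np.float64(110.8654609260379))
w5 deck (4830, array([631.8 ,  54.33]), array([46.61, 87.01]), 67.43433380126953, np.float64(59.75587710102224))
w5 carr (75, array([609.36,  -2.1 ]), array([ 6.36, 16.2 ]), 33.11957550048828, np.float64(91.67707758796821))
hole [  3   0  14   9 112] [251.9  162.62] [613.43  -0.46  92.5 ]
```

View pics/w5_m.png

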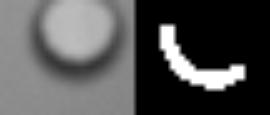

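```bash
cat > well2.py <<'E'
from geo import *
np.set_printoptions(precision=2,suppress=True)
for f in sys.argv[1:]:
    im,d,c,P=cloud(f); Z=P[...,2]; g=cv2.cvtColor(im,cv2.COLOR_BGR2GRAY)
    v,u=np.mgrid[0:384,0:512]
    m=((v<250)&(abs(Z-112)<3.5)&(d>0)&(P[...,0]>630)).astype(np.uint8)
    n,la,st,ce=cv2.connectedComponentsWithStats(m); mm=la==1+np.argmax(st[1:,4]); r=rect(P,mm); print(f,"head",r)
    m=((abs(Z-92.5)<4)&(d>0)&(np.hypot(P[...,0]-614,P[...,1])<40)).astype(np.uint8)
    n,la,st,ce=cv2.connectedComponentsWithStats(m); mm=la==1+np.argmax(st[1:,4]); print("carr",rect(P,mm))
    x0,y0=proj(c,[614,-1,92.5])[0].astype(int); s=40
    cv2.imwrite("pics/%s_m.png"%f,cv2.resize(np.hstack([g[y0-s:y0+s,x0-s:x0+s],mm[y0-s:y0+s,x0-s:x0+s].astype(np.uint8)*255]),None,fx=4,fy=4))
    print("crop at",x0-s,y0-s)
    # carriage hole by depth
    hm=((Z<89)&(np.hypot(P[...,0]-616,P[...,1])<14)&(d>0)).astype(np.uint8)
    print("hole deep z", np.percentile(Z[(hm>0)],[5,50,95]) if hm.sum() else None, hm.sum())
    cs=cv2.HoughCircles(cv2.resize(g[y0-s:y0+s,x0-s:x0+s],None,fx=4,fy=4,interpolation=cv2.INTER_CUBIC),cv2.HOUGH_GRADIENT,1,50,param1=80,param2=15,minRadius=20,maxRadius=60)
    if cs is not None:
        for q in cs[0]:
            uv=(q[:2]+.5)/4-.5+[x0-s,y0-s]; print("circ",uv,q[2]/4,ray_z(c,uv,92.5))
E
python3 well2.py w5
```

```text
w5 head (24719, array([700.74, -34.12]), array([153.7 , 109.97]), 67.29993438720703, np.float64(110.8101293427632))
carr (2754, array([614.55,   0.77]), array([50.62, 44.03]), 67.44258880615234, np.float64(92.4390048791177))
crop at 212 122
hole deep z [79.32 82.99 87.07] 195
circ [252.   159.25] 6.875 [614.86   2.12  92.5 ]
circ [273.25 173.  ] 14.85 [625.78 -17.15  92.5 ]
circ [277.25 146.5 ] 7.975 [638.9    2.04  92.5 ]
```

View pics/w5_m.png

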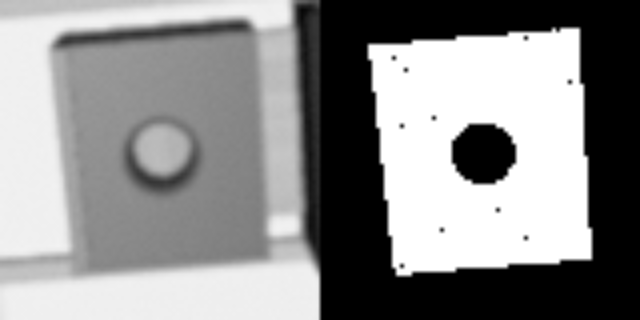

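```bash
cat >> well2.py <<'E'
    mb=mm.astype(np.uint8); ct,hi=cv2.findContours(mb,cv2.RETR_CCOMP,cv2.CHAIN_APPROX_NONE)
    for k,q in enumerate(ct):
        if hi[0][k][3]>=0 and len(q)>20:
            (a,b),rr=cv2.minEnclosingCircle(q); M=cv2.moments(q); uv=np.array([M['m10']/M['m00'],M['m01']/M['m00']]); print("hole",uv,rr,ray_z(c,uv,92.5))
    a=np.radians(-22.6); X=np.array([np.cos(a),np.sin(a)])
    bt=(hm>0)&(np.hypot(P[...,0]-614.6,P[...,1]-1)<4.5); print("btn",bt.sum(),np.percentile(Z[bt],[10,50,90]) if bt.sum() else None)
E
python3 well2.py w5
python3 - <<'E'
from h import *
print(inc([614.6,1.2,270],-22.6))
E
```

```text
w5 head (24719, array([700.74, -34.12]), array([153.7 , 109.97]), 67.29993438720703, np.float64(110.8101293427632))
carr (2754, array([614.55,   0.77]), array([50.62, 44.03]), 67.44258880615234, np.float64(92.4390048791177))
crop at 212 122
hole deep z [79.32 82.99 87.07] 195
circ [252.   159.25] 6.875 [614.86   2.12  92.5 ]
circ [273.25 173.  ] 14.85 [625.78 -17.15  92.5 ]
circ [277.25 146.5 ] 7.975 [638.9    2.04  92.5 ]
hole [252.41 159.93] 8.860122680664062 [614.9    1.43  92.5 ]
btn 79 [82.06 82.99 83.89]
[ 5.193 33.164 -3.008 -0.084  0.     0.   ]
```

Seen here: the carriage block spans about (228–280, 128–190), with the hole at (252,160) → (614.8,1.4). Its rectangle is 50.6×44.0 at z 92.4, yaw −22.6°, which agrees with the text. Next a second view from above the well.

Request:
arm_command:
  increments:
    - [0,11,-1,-0.03,0,0]
    - [0,22,-2,-0.06,0,0]
    - [0,33,-3,-0.084,0,0]
    - [0,33,-3,-0.084,0,0]
    - [0,33,-3,-0.084,0,0]
    - [0,33,-3,-0.084,0,0]

```text
t: 8.12
tool_pos: [615.0, 3.2, 274.8]
ee_rot: [0.137, 0.694, -0.137, 0.694]
contact_force: [1.2, 0.2, -0.8]
width: 0.18
```

```bash
python3 look.py w6 well_mouth pin_tip; python3 well2.py w6
```

```text
8.1167 [615.01   3.15 274.78] [ 0.14  0.69 -0.14  0.69]
well_mouth [258.3 191.7] 0.61 [619.86   5.37  91.58]
pin_tip [252.  290.3] 0.77 [616.57  10.55 240.14]
pin_tip [175.2 368.1] 0.53 [ 438.06 -173.1    69.4 ]
w6 head (17083, array([707.2 , -18.31]), array([119.68, 109.93]), 67.64860534667969, np.float64(110.84752313827823))
carr (2307, array([614.74,   1.11]), array([50.45, 44.03]), 67.46174621582031, np.float64(92.39761140828442))
crop at 214 160
hole deep z [80.79 82.94 87.58] 164
circ [254.75 196.5 ] 5.6 [615.3    2.65  92.5 ]
circ [274.5  212.25] 11.7 [626.31 -18.35  92.5 ]
circ [279.  230.5] 10.325 [623.63 -37.12  92.5 ]
circ [276.75 173.25] 11.45 [641.3   15.24  92.5 ]
circ [262.75 226.5 ] 5.725 [611.04 -27.53  92.5 ]
circ [236.5  178.75] 6.775 [606.64  24.07  92.5 ]
hole [254.91 197.38] 8.262401580810547 [615.12   1.82  92.5 ]
btn 69 [82.28 82.8  83.57]
```

View pics/w6.png

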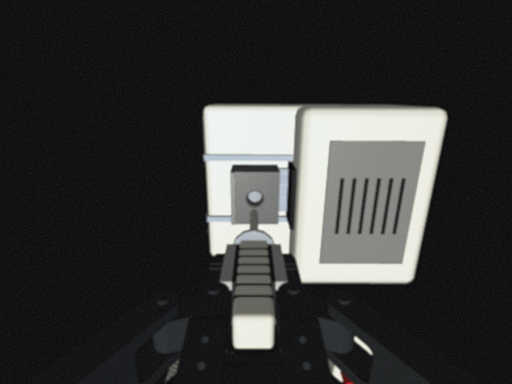

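```bash
python3 - <<'E'
from geo import *
for f in("w5","w6"):
    im,d,c,P=cloud(f)
    t=np.array({"w5":[601.7,-28.7,273.5],"w6":[615.0,3.15,274.8]}[f]); print(proj(c,t-[0,0,144.4])[0])
    cv2.imwrite("pics/%s_t.png"%f,cv2.resize(im[190:250,220:290],None,fx=8,fy=8,interpolation=cv2.INTER_CUBIC))
im,d,c,P=cloud("w6")
for r in range(200,226,2): print(r,[int(x) for x in d[r,244:264]])
E
```

```text
[254.8 211. ]
[254.4 211.5]
200 [266, 265, 265, 269, 271, 274, 277, 278, 277, 276, 277, 276, 276, 277, 276, 279, 276, 274, 268, 268]
202 [267, 267, 268, 268, 268, 269, 273, 275, 277, 277, 277, 277, 277, 276, 275, 274, 272, 270, 268, 267]
204 [268, 268, 268, 267, 267, 270, 269, 270, 270, 272, 272, 271, 272, 272, 270, 271, 268, 269, 267, 267]
206 [269, 268, 268, 269, 268, 268, 268, 270, 268, 269, 269, 269, 269, 270, 269, 269, 269, 267, 269, 268]
208 [269, 268, 268, 270, 269, 269, 270, 270, 269, 269, 269, 270, 269, 270, 269, 268, 269, 269, 269, 270]
210 [270, 269, 270, 270, 270, 271, 270, 227, 225, 226, 224, 226, 225, 270, 270, 268, 270, 270, 270, 270]
212 [271, 270, 270, 270, 269, 270, 228, 224, 221, 221, 221, 220, 222, 224, 270, 271, 271, 270, 271, 270]
214 [271, 271, 272, 270, 272, 270, 224, 218, 217, 216, 216, 217, 219, 221, 272, 272, 271, 272, 273, 271]
216 [272, 271, 272, 271, 272, 271, 219, 215, 214, 214, 213, 214, 216, 217, 272, 272, 272, 271, 271, 271]
218 [272, 272, 271, 271, 272, 273, 214, 212, 210, 209, 209, 210, 211, 213, 272, 272, 272, 272, 273, 273]
220 [271, 273, 273, 273, 273, 274, 211, 210, 207, 207, 207, 207, 207, 209, 274, 273, 273, 274, 274, 274]
222 [274, 273, 274, 273, 273, 274, 207, 205, 203, 203, 202, 204, 205, 205, 274, 273, 273, 273, 274, 274]
224 [311, 310, 311, 310, 311, 310, 202, 202, 201, 200, 200, 199, 201, 202, 311, 310, 310, 308, 310, 308]
```

View pics/w5_t.png

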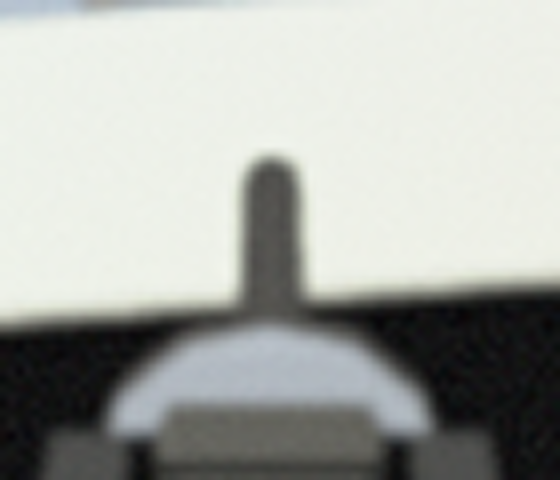

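Predicted tip pixel (254,211) matches the picture. The hole is at (614.9,1.4) in both views, so I move over it and down.

Request:
arm_command:
  increments:
    - [0,-1.6,0.5,0,0,0]
    - [5,-1.6,0.5,0,0,0]
    - [15,-1.6,0.5,0,0,0]
    - [25,-1.6,0.5,0,0,0]
    - [32,-1.6,0.5,0,0,0]
    - [34,-1.6,0.5,0,0,0]
    - [34,-1.6,0.5,0,0,0]
    - [34,-1.6,0.5,0,0,0]

```text
t: 8.93
tool_pos: [614.9, 1.5, 240.7]
ee_rot: [0.137, 0.694, -0.137, 0.694]
contact_force: [-0.2, -0.3, -0.6]
width: 0.182
```

```bash
python3 look.py w7; python3 -c "
from h import *
im=cv2.imread('pics/w7.png'); cv2.imwrite('pics/w7z.png',cv2.resize(im[150:270,190:320],None,fx=5,fy=5,interpolation=cv2.INTER_CUBIC))"
```

```text
8.9333 [614.87   1.47 240.67] [ 0.14  0.69 -0.14  0.69]
```

View pics/w7z.png

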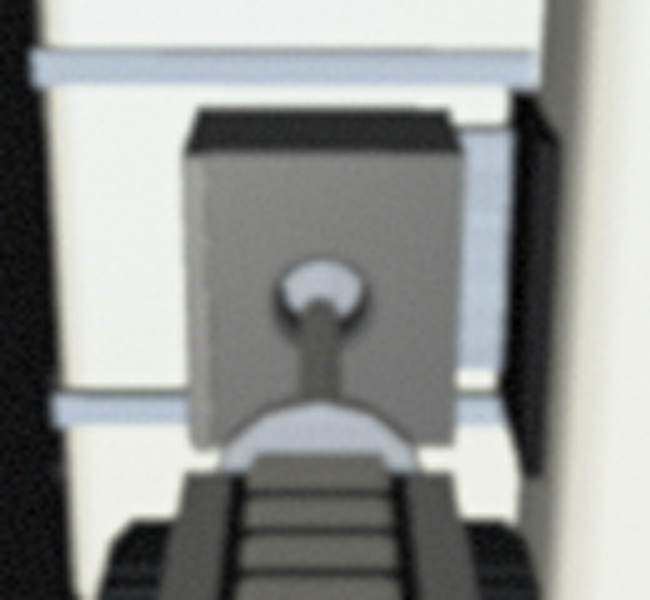

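The tip hangs at the centre of the hole mouth, at zoomed (320,300) against the hole centre at (322,293), about 4 mm above it. I lower it gently and feel for the button.

Request:
arm_command:
  increments:
    - [2,0,0,0,0,0]
    - [5,0,0,0,0,0]
    - [8,0,0,0,0,0]
    - [10,0,0,0,0,0]
    - [10,0,0,0,0,0]

```text
t: 9.4
tool_pos: [614.5, 1.5, 230.2]
ee_rot: [0.137, 0.694, -0.137, 0.693]
contact_force: [0.2, -0.1, -0.6]
width: 0.182
```

Request:
arm_command:
  increments:
    - [1,0,0,0,0,0]
    - [2,0,0,0,0,0]
    - [3,0,0,0,0,0]
    - [4,0,0,0,0,0]
    - [4,0,0,0,0,0]

```text
t: 9.82
tool_pos: [615.0, 1.3, 227.4]
ee_rot: [0.137, 0.693, -0.137, 0.694]
contact_force: [-1.2, -0.2, 0.9]
width: 0.179
```

Request:
arm_command:
  increments:
    - [0.5,0,0,0,0,0]
    - [1,0,0,0,0,0]
    - [1,0,0,0,0,0]

```text
t: 10.07
tool_pos: [615.0, 1.3, 226.5]
ee_rot: [0.137, 0.693, -0.137, 0.694]
contact_force: [-0.8, 1.2, 4.3]
width: 0.173
```

Request:
arm_command:
  increments:
    - [0.5,0,0,0,0,0]
    - [1,0,0,0,0,0]
    - [1,0,0,0,0,0]

```text
t: 10.32
tool_pos: [615.1, 1.4, 225.2]
ee_rot: [0.137, 0.693, -0.137, 0.694]
contact_force: [-0.7, -0.5, 4.5]
width: 0.178
```

Request:
arm_command:
  increments:
    - [0.5,0,0,0,0,0]
    - [1,0,0,0,0,0]
    - [1,0,0,0,0,0]

```text
t: 10.57
tool_pos: [615.1, 1.4, 224.3]
ee_rot: [0.137, 0.693, -0.137, 0.694]
contact_force: [-1.0, 0.5, 5.4]
width: 0.181
```

Request:
arm_command:
  increments:
    - [0.5,0,0,0,0,0]
    - [1,0,0,0,0,0]
    - [1,0,0,0,0,0]

```text
t: 10.82
tool_pos: [615.1, 1.3, 223.4]
ee_rot: [0.137, 0.693, -0.137, 0.694]
contact_force: [-2.3, -0.4, 6.6]
width: 0.177
```

Request:
arm_command:
  increments:
    - [0.5,0,0,0,0,0]
    - [1,0,0,0,0,0]
    - [1,0,0,0,0,0]

```text
t: 11.07
tool_pos: [615.1, 1.3, 222.5]
ee_rot: [0.137, 0.693, -0.137, 0.694]
contact_force: [-2.0, -0.9, 7.2]
width: 0.177
```

Request:
arm_command:
  increments:
    - [0.5,0,0,0,0,0]
    - [1,0,0,0,0,0]
    - [1,0,0,0,0,0]

```text
t: 11.32
tool_pos: [615.1, 1.3, 221.7]
ee_rot: [0.137, 0.693, -0.137, 0.694]
contact_force: [-1.4, 0.1, 6.8]
width: 0.178
```

Request:
arm_command:
  increments:
    - [0.3,0,0,0,0,0]
    - [0.6,0,0,0,0,0]
    - [0.6,0,0,0,0,0]

```text
t: 11.57
tool_pos: [615.1, 1.3, 221.2]
ee_rot: [0.137, 0.693, -0.137, 0.694]
contact_force: [-2.9, 0.2, 7.5]
width: 0.176
```

Request:
arm_command:
  increments:
    - [0.3,0,0,0,0,0]
    - [0.6,0,0,0,0,0]
    - [0.6,0,0,0,0,0]

```text
t: 11.82
tool_pos: [615.2, 1.3, 221.1]
ee_rot: [0.138, 0.693, -0.137, 0.694]
contact_force: [-2.7, -0.1, 9.3]
width: 0.179
```

Request:
arm_command:
  increments:
    - [0.3,0,0,0,0,0]
    - [0.5,0,0,0,0,0]
    - [0.5,0,0,0,0,0]
    - [0.5,0,0,0,0,0]

```text
t: 12.15
tool_pos: [615.2, 1.3, 221.1]
ee_rot: [0.138, 0.693, -0.137, 0.694]
contact_force: [-3.0, 0.9, 10.8]
width: 0.177
```

The button face was felt at TCP z≈227 (tip 82.6, about 10 mm below the mouth). The hard stop is at 221.1, where the force rises to ~11 N with no more travel. Now I push the slide out along tool −z.

Request:
arm_command:
  increments:
    - [0.3,0,-1,0,0,0]
    - [0.3,0,-2,0,0,0]
    - [0.3,0,-3,0,0,0]
    - [0.3,0,-4,0,0,0]
    - [0.3,0,-5,0,0,0]
    - [0.3,0,-6,0,0,0]
    - [0.3,0,-7,0,0,0]
    - [0.3,0,-8,0,0,0]

```text
t: 12.82
tool_pos: [610.6, 3.0, 221.4]
ee_rot: [0.137, 0.69, -0.138, 0.697]
contact_force: [1.4, -0.9, 6.9]
width: 0.18
```

Request:
arm_command:
  increments:
    - [0.5,0,0,0,0,0]
    - [1,0,0,0,0,0]
    - [1,0,0,0,0,0]

```text
t: 13.07
tool_pos: [610.5, 3.0, 221.0]
ee_rot: [0.138, 0.69, -0.138, 0.697]
contact_force: [2.0, -0.9, 9.9]
width: 0.178
```

Request:
arm_command:
  increments:
    - [0,0,-1,0,0,0]
    - [0,0,-2,0,0,0]
    - [0,0,-3,0,0,0]
    - [0,0,-4,0,0,0]
    - [0,0,-4,0,0,0]

```text
t: 13.48
tool_pos: [607.2, 4.4, 221.1]
ee_rot: [0.137, 0.69, -0.138, 0.697]
contact_force: [2.1, -1.5, 8.9]
width: 0.177
```

Request:
arm_command:
  increments:
    - [0.5,0,-1,0,0,0]
    - [0.8,0,-2.5,0,0,0]
    - [0.8,0,-4,0,0,0]
    - [0.8,0,-5.5,0,0,0]
    - [0.8,0,-7,0,0,0]
    - [0.8,0,-8.5,0,0,0]
    - [0.8,0,-10,0,0,0]
    - [0.8,0,-10,0,0,0]

```text
t: 14.15
tool_pos: [598.4, 8.0, 221.0]
ee_rot: [0.138, 0.689, -0.138, 0.698]
contact_force: [2.1, -1.5, 11.7]
width: 0.179
```

```bash
python3 look.py w8; python3 -c "
from h import *
im=cv2.imread('pics/w8.png'); cv2.imwrite('pics/w8z.png',cv2.resize(im[150:270,190:320],None,fx=5,fy=5,interpolation=cv2.INTER_CUBIC))"
```

```text
14.15 [598.38   8.04 221.01] [ 0.14  0.69 -0.14  0.7 ]
```

View pics/w8z.png

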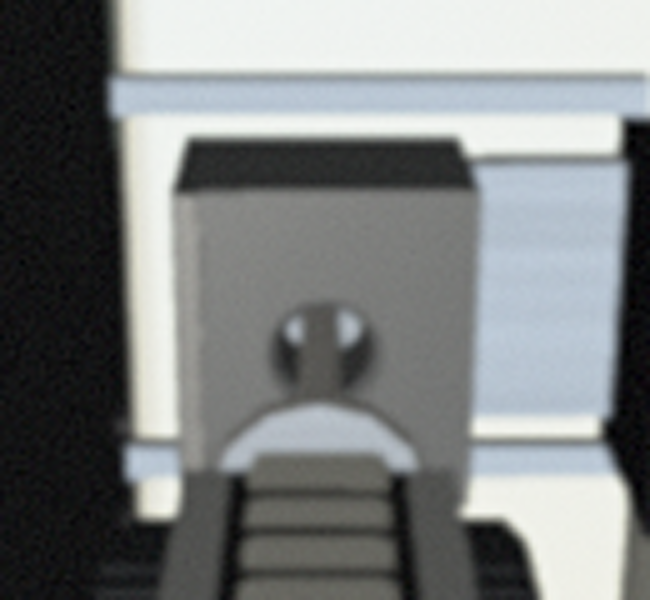

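The slide is coming out: the gap to the head has widened, and the pin sits against the hole wall at zoomed (320,345) with the button down. I carry on.

Request:
arm_command:
  increments:
    - [0,0,-2,0,0,0]
    - [0,0,-4,0,0,0]
    - [0,0,-6,0,0,0]
    - [0,0,-8,0,0,0]
    - [0,0,-10,0,0,0]
    - [0,0,-12,0,0,0]
    - [0,0,-14,0,0,0]
    - [0,0,-16,0,0,0]
    - [0,0,-18,0,0,0]
    - [0,0,-20,0,0,0]
    - [0,0,-20,0,0,0]

```text
t: 15.12
tool_pos: [579.9, 15.7, 221.0]
ee_rot: [0.138, 0.689, -0.137, 0.698]
contact_force: [2.0, -0.4, 12.4]
width: 0.18
```

Request:
arm_command:
  increments:
    - [0,0,-2,0,0,0]
    - [0,0,-4,0,0,0]
    - [0,0,-6,0,0,0]
    - [0,0,-8,0,0,0]
    - [0,0,-10,0,0,0]
    - [0,0,-12,0,0,0]
    - [0,0,-14,0,0,0]
    - [0,0,-16,0,0,0]
    - [0,0,-16,0,0,0]

```text
t: 15.87
tool_pos: [565.2, 21.8, 221.0]
ee_rot: [0.138, 0.689, -0.137, 0.698]
contact_force: [1.1, -2.6, 12.5]
width: 0.177
```

Request:
arm_command:
  increments:
    - [0,0,-1,0,0,0]
    - [0,0,-2,0,0,0]
    - [0,0,-3,0,0,0]
    - [0,0,-4,0,0,0]
    - [0,0,-5,0,0,0]
    - [0,0,-6,0,0,0]
    - [0,0,-7,0,0,0]
    - [0,0,-8,0,0,0]
    - [0,0,-8,0,0,0]

```text
t: 16.62
tool_pos: [558.0, 24.8, 220.9]
ee_rot: [0.138, 0.689, -0.137, 0.698]
contact_force: [1.9, -1.8, 13.4]
width: 0.182
```

Request:
arm_command:
  increments:
    - [0,0,-1,0,0,0]
    - [0,0,-2,0,0,0]
    - [0,0,-3,0,0,0]
    - [0,0,-3,0,0,0]

```text
t: 16.95
tool_pos: [556.2, 25.5, 221.0]
ee_rot: [0.138, 0.688, -0.138, 0.699]
contact_force: [3.3, -2.4, 10.9]
width: 0.182
```

Request:
arm_command:
  increments:
    - [0.3,0,-1,0,0,0]
    - [0.3,0,-2,0,0,0]
    - [0.3,0,-2,0,0,0]

```text
t: 17.2
tool_pos: [554.6, 26.3, 221.0]
ee_rot: [0.138, 0.688, -0.138, 0.699]
contact_force: [3.3, -2.0, 12.1]
width: 0.176
```

Request:
arm_command:
  increments:
    - [0.3,0,-1,0,0,0]
    - [0.6,0,-2,0,0,0]
    - [0.6,0,-2,0,0,0]

```text
t: 17.45
tool_pos: [553.8, 26.6, 220.9]
ee_rot: [0.138, 0.687, -0.138, 0.7]
contact_force: [5.8, -2.3, 12.2]
width: 0.173
```

Request:
arm_command:
  increments:
    - [0,0,-1,0,0,0]
    - [0.2,0,-2,0,0,0]
    - [0.2,0,-3,0,0,0]
    - [0.2,0,-3,0,0,0]
    - [0.2,0,-3,0,0,0]

```text
t: 17.87
tool_pos: [552.5, 27.1, 221.0]
ee_rot: [0.138, 0.685, -0.138, 0.702]
contact_force: [8.7, -3.4, 9.6]
width: 0.18
```

```bash
python3 look.py w9; python3 - <<'E'
from geo import *
im,d,c,P=cloud("w9"); Z=P[...,2]
m=((abs(Z-92.5)<4)&(d>0)&(np.hypot(P[...,0]-559,P[...,1]-24)<40)).astype(np.uint8)
n,la,st,ce=cv2.connectedComponentsWithStats(m); mm=la==1+np.argmax(st[1:,4]); print("carr",rect(P,mm))
cv2.imwrite('pics/w9z.png',cv2.resize(im[150:270,190:320],None,fx=5,fy=5,interpolation=cv2.INTER_CUBIC))
a=np.radians(-22.55);print(np.array([614.65,.95])-60*np.array([np.cos(a),np.sin(a)]))
E
```

```text
17.8667 [552.51  27.07 220.98] [ 0.14  0.69 -0.14  0.7 ]
carr (2786, array([559.3,  24.3]), array([50., 44.]), 67.2971420288086, np.float64(92.43209877951628))
[559.2  24. ]
```

View pics/w9z.png

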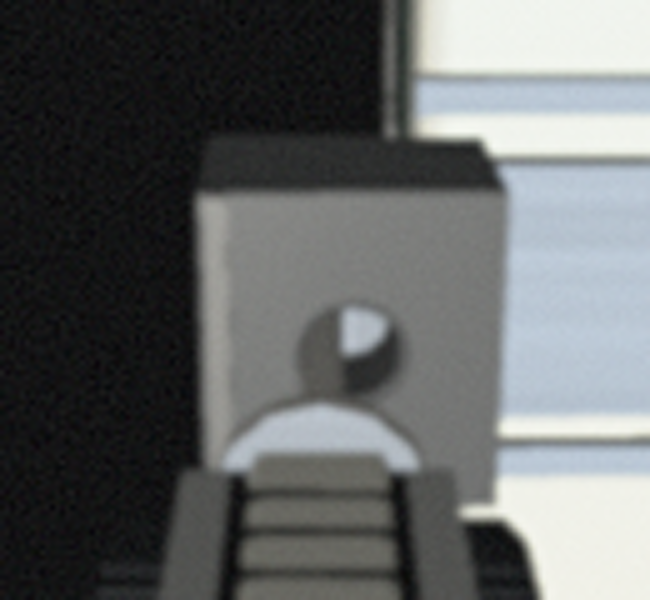

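The carriage has moved from (614.65,0.95) to (559.3,24.3), which is 60.0 mm, so it is at the stop. With the pin still against the wall, I first lift off the button, then unload sideways, then withdraw.

Request:
arm_command:
  increments:
    - [-2,0,0,0,0,0]
    - [-4,0,0,0,0,0]
    - [-6,0,0,0,0,0]
    - [-8,0,0,0,0,0]
    - [-10,0,0,0,0,0]
    - [-10,0,0,0,0,0]

```text
t: 18.42
tool_pos: [552.0, 27.0, 228.5]
ee_rot: [0.137, 0.686, -0.139, 0.701]
contact_force: [11.8, -4.6, -1.1]
width: 0.18
```

Request:
arm_command:
  increments:
    - [-0.5,0,3,0,0,0]
    - [-0.5,0,6,0,0,0]
    - [-0.5,0,9,0,0,0]
    - [-0.5,0,12,0,0,0]
    - [-0.5,0,12,0,0,0]

```text
t: 18.83
tool_pos: [556.0, 25.7, 226.5]
ee_rot: [0.137, 0.694, -0.137, 0.694]
contact_force: [1.5, -1.2, 4.4]
width: 0.178
```

Request:
arm_command:
  increments:
    - [-3,0,0,0,0,0]
    - [-6,0,2,0,0,0]
    - [-6,0,4,0,0,0]
    - [-6,0,4,0,0,0]

```text
t: 19.17
tool_pos: [558.7, 24.6, 231.8]
ee_rot: [0.137, 0.695, -0.137, 0.693]
contact_force: [0.3, -0.3, -1.0]
width: 0.178
```

Request:
arm_command:
  increments:
    - [-8,0,0,0,0,0]
    - [-20,0,0,0,0,0]
    - [-34,0,0,0,0,0]
    - [-46,0,0,0,0,0]
    - [-50,0,0,0,0,0]
    - [-50,0,0,0,0,0]
    - [-50,0,0,0,0,0]

```text
t: 19.75
tool_pos: [559.0, 24.5, 282.2]
ee_rot: [0.137, 0.694, -0.137, 0.693]
contact_force: [-0.3, -0.8, -1.3]
width: 0.172
```

```bash
python3 look.py w10; python3 - <<'E'
from geo import *
im,d,c,P=cloud("w10"); Z=P[...,2]
m=((abs(Z-92.5)<4)&(d>0)&(np.hypot(P[...,0]-559,P[...,1]-24)<40)).astype(np.uint8)
n,la,st,ce=cv2.connectedComponentsWithStats(m); mm=la==1+np.argmax(st[1:,4]); print("carr",rect(P,mm))
o=bot.get_obs(); print(proj(c,o["tool_pos"]-[0,0,144.4])[0])
print(inc([453,-230,282],-49.7), inc([453,-271.5,282],-49.7))
E
```

```text
19.75 [559.04  24.45 282.22] [ 0.14  0.69 -0.14  0.69]
carr (2259, array([559.3,  24.1]), array([50.4, 44.1]), 67.2724380493164, np.float64(92.38264658184681))
[254.3 211.5]
[  -0.1 -275.6   -0.9    0.5   -0.     0. ] [  -0.1 -314.    14.9    0.5   -0.     0. ]
```

View pics/w10.png

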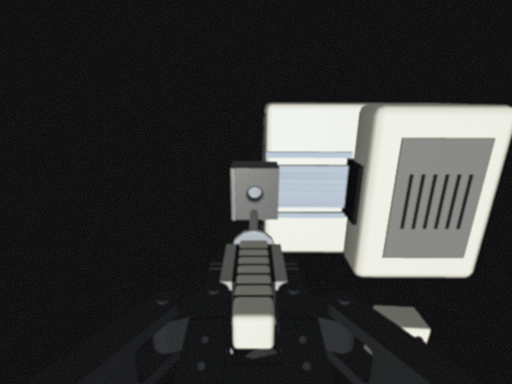

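The slide stays fully out, carriage at (559.3,24.1), and the tool is straight in the grip with the tip at (254,212) as predicted. Back to the holder.

Request:
arm_command:
  increments:
    - [0,-12,1,0.04,0,0]
    - [0,-40,2,0.09,0,0]
    - [0,-75,4,0.14,0,0]
    - [0,-110,5,0.19,0,0]
    - [0,-145,7,0.24,0,0]
    - [0,-180,9,0.29,0,0]
    - [0,-215,10,0.34,0,0]
    - [0,-250,12,0.39,0,0]
    - [0,-280,13,0.44,0,0]
    - [0,-302,14,0.475,0,0]
    - [0,-314,15,0.475,0,0]
    - [0,-314,15,0.475,0,0]

```text
t: 20.8
tool_pos: [450.2, -276.3, 282.3]
ee_rot: [0.299, 0.641, -0.301, 0.64]
contact_force: [-0.1, -0.2, -0.2]
width: 0.183
```

Request:
arm_command:
  increments:
    - [0,0,0,0,0,0]
    - [0,0,0,0,0,0]

```text
t: 20.97
tool_pos: [453.9, -270.5, 281.9]
ee_rot: [0.297, 0.642, -0.296, 0.642]
contact_force: [-0.1, 0.8, -0.9]
width: 0.182
```

```bash
python3 look.py w11 tool_holder pin_tip; python3 - <<'E'
from geo import *
np.set_printoptions(precision=2,suppress=True)
im,d,c,P=cloud("w11"); Z=P[...,2]; hsv=cv2.cvtColor(im,cv2.COLOR_BGR2HSV)
m=((abs(Z-66)<4)&(d>0)&(np.hypot(P[...,0]-453,P[...,1]+271.5)<55)&(hsv[...,1]<80)).astype(np.uint8)
n,la,st,ce=cv2.connectedComponentsWithStats(m); mm=la==1+np.argmax(st[1:,4]); print("holder",rect(P,mm))
ct,hi=cv2.findContours(mm.astype(np.uint8),cv2.RETR_CCOMP,cv2.CHAIN_APPROX_NONE)
for k,q in enumerate(ct):
    if hi[0][k][3]>=0 and len(q)>15:
        M=cv2.moments(q); uv=np.array([M['m10']/M['m00'],M['m01']/M['m00']]); print("hole",uv,M['m00'],ray_z(c,uv,66))
o=bot.get_obs(); print(proj(c,o["tool_pos"]-[0,0,144.4])[0]); print(inc([453,-271.5,233],-49.7))
E
```

```text
20.9667 [ 453.91 -270.47  281.94] [ 0.3   0.64 -0.3   0.64]
tool_holder [256.  182.9] 0.82 [ 446.42 -279.1    16.46]
tool_holder [336.  243.4] 0.57 [ 461.66 -379.11   66.76]
pin_tip [168.6 138.8] 0.83 [ 440.52 -179.79   83.21]
pin_tip [253.5 293.6] 0.63 [ 516.78 -215.87  351.99]
holder (4323, array([ 452.91, -271.76]), array([70.32, 70.19]), 20.505104064941406, np.float64(65.78634692289118))
hole [254.92 185.98] 247.5 [ 453.65 -271.04   66.  ]
[254.93 210.56]
[49.2  -1.96  0.17  0.   -0.   -0.  ]
```

View pics/w11.png

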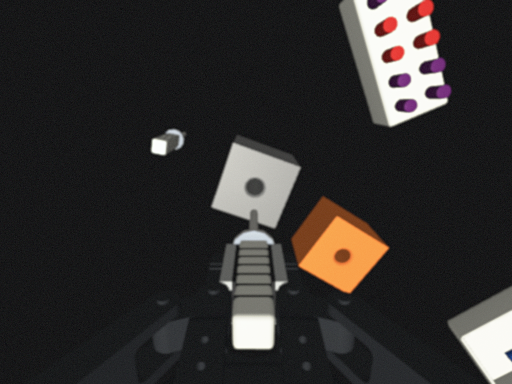

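The view shows the empty grey holder, hole at (255,186) → (453.3,-271.3), and the tip at (254,211). I correct by 1.3 mm and lower.

Request:
arm_command:
  increments:
    - [5,-1.3,0.2,0,0,0]
    - [20,-1.3,0.2,0,0,0]
    - [40,-1.3,0.2,0,0,0]
    - [55,-1.3,0.2,0,0,0]
    - [62,-1.3,0.2,0,0,0]
    - [64,-1.3,0.2,0,0,0]
    - [64,-1.3,0.2,0,0,0]

```text
t: 21.7
tool_pos: [452.8, -272.5, 218.2]
ee_rot: [0.296, 0.642, -0.297, 0.642]
contact_force: [0.6, 0.5, -0.5]
width: 0.178
```

```bash
python3 look.py w12; python3 -c "
from h import *
im=cv2.imread('pics/w12.png'); cv2.imwrite('pics/w12z.png',cv2.resize(im[150:270,190:320],None,fx=5,fy=5,interpolation=cv2.INTER_CUBIC))"
```

```text
21.7 [ 452.79 -272.45  218.19] [ 0.3   0.64 -0.3   0.64]
```

View pics/w12z.png

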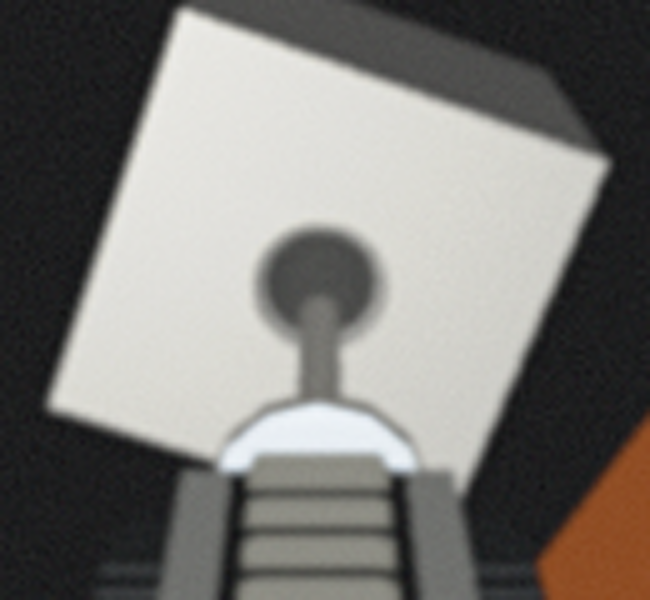

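Tip at zoomed (320,300), over the hole centre at (320,282). Lowering in.

Request:
arm_command:
  increments:
    - [3,0.8,-0.5,0,0,0]
    - [10,0.8,-0.5,0,0,0]
    - [18,0.8,-0.5,0,0,0]
    - [26,0.8,-0.5,0,0,0]
    - [34,0.8,-0.5,0,0,0]
    - [42,0.8,-0.5,0,0,0]
    - [50,0.8,-0.5,0,0,0]
    - [56,0.8,-0.5,0,0,0]
    - [60,0.8,-0.5,0,0,0]
    - [62,0.8,-0.5,0,0,0]
    - [62,0.8,-0.5,0,0,0]

```text
t: 22.67
tool_pos: [452.9, -271.8, 156.0]
ee_rot: [0.297, 0.642, -0.297, 0.642]
contact_force: [-0.1, 0.5, 0.2]
width: 0.182
```

Request:
arm_command:
  increments:
    - [1,0,0,0,0,0]
    - [2,0,0,0,0,0]
    - [3,0,0,0,0,0]
    - [3,0,0,0,0,0]

```text
t: 23.0
tool_pos: [453.1, -271.8, 153.6]
ee_rot: [0.297, 0.642, -0.297, 0.642]
contact_force: [1.1, 0.2, -1.3]
width: 0.179
```

Request:
arm_command:
  increments:
    - [0.5,0,0,0,0,0]
    - [1,0,0,0,0,0]
    - [1,0,0,0,0,0]

```text
t: 23.25
tool_pos: [453.1, -271.8, 152.5]
ee_rot: [0.297, 0.642, -0.297, 0.642]
contact_force: [-0.2, 0.1, -1.4]
width: 0.176
```

Request:
arm_command:
  increments:
    - [0.5,0,0,0,0,0]
    - [1,0,0,0,0,0]
    - [1,0,0,0,0,0]

```text
t: 23.5
tool_pos: [453.1, -272.0, 152.4]
ee_rot: [0.297, 0.642, -0.296, 0.642]
contact_force: [-1.8, 1.9, 5.3]
width: 0.184
```

The flange rests on the holder (force 5 N at the same TCP height as when grasped). Releasing.

Request:
arm_command:
  increments:
    - [-0.5,0,0,0,0,0]
    - [-0.5,0,0,0,0,0]
    - [-0.5,0,0,0,0,0]
    - [-0.5,0,0,0,0,0]
    - [-0.5,0,0,0,0,0]
    - [-0.5,0,0,0,0,0]
    - [-0.5,0,0,0,0,0]
    - [-0.5,0,0,0,0,0]
    - [-0.5,0,0,0,0,0]
  gripper: 1

```text
t: 24.25
tool_pos: [453.1, -271.9, 152.0]
ee_rot: [0.297, 0.642, -0.297, 0.642]
contact_force: [0.0, 0.2, -0.4]
width: 1.001
```

Request:
arm_command:
  increments:
    - [-10,0,0,0,0,0]
    - [-30,0,0,0,0,0]
    - [-60,0,0,0,0,0]
    - [-90,0,0,0,0,0]
    - [-120,0,0,0,0,0]
    - [-130,0,0,0,0,0]
    - [-130,30,0,0,0,0]
    - [-130,60,0,0,0,0]
    - [-130,60,0,0,0,0]
    - [-130,60,0,0,0,0]

```text
t: 25.08
tool_pos: [500.3, -230.6, 281.6]
ee_rot: [0.295, 0.643, -0.295, 0.642]
contact_force: [-0.6, -1.3, 1.0]
width: 0.997
```

```bash
python3 look.py w13 pin_handle; python3 geo.py w13; python3 - <<'E'
from h import *
shot("top","top1.png");shot("scene","scene1.png")
a=cv2.imread("pics/wrist0.png");
im=np.hstack([cv2.imread("pics/w13.png"),cv2.imread("pics/top1.png")]); cv2.imwrite("pics/end.png",cv2.resize(im,(800,300)))
print(bot.get_obs()["width"],bot.get_obs()["contact_force"])
E
```

```text
25.0833 [ 500.27 -230.6   281.57] [ 0.3   0.64 -0.29  0.64]
pin_handle [253.5 256.7] 0.92 [ 457.21 -266.43  110.02]
pin_handle [174.7 199.9] 0.9 [ 440.35 -178.63   77.62]
pin_handle [385.9 111.2] 0.63 [ 639.69 -283.96   43.84]
pin_handle [256.7 225.6] 0.54 [ 468.64 -260.99   66.88]
w13 holder (3329, array([ 453.1, -271.8]), array([70.9, 70.4]), 20.561391830444336, np.float64(65.9140731936609))
top (356, array([ 452.5, -271.1]), array([16.7, 15.7]), 40.356632232666016, np.float64(132.917751060076)) [ 453.8 -270.2  132.9]
bright (277, array([ 452.2, -271.3]), array([16. , 15.5]), 39.91807174682617, np.float64(133.61578755028734)) [ 452.5 -270.8  133.6] [253.8 277.3]
1.000521080149516 [-0.48886879 -0.52378333  0.10772822]
```

View pics/end.png

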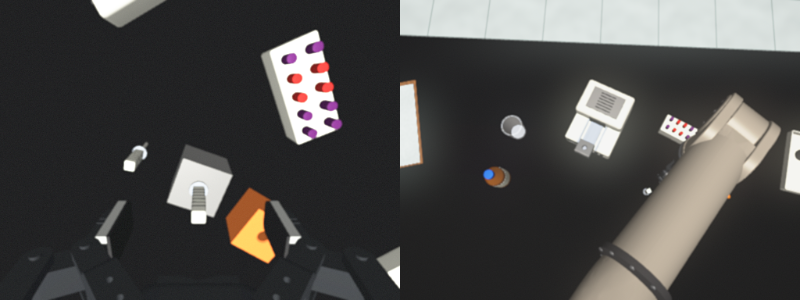

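View pics/scene1.png

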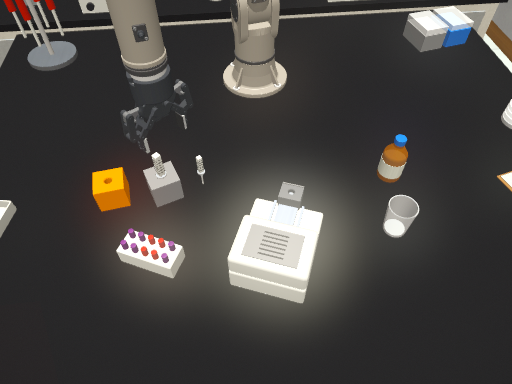

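The tool stands in the grey holder: handle top at (452.4,-271.2), z 133.6, the same as at the start. The slide is out (block at scene (290,193)), everything else is where it was, and the gripper is clear. I'm handing in.

```bash
python3 -c "
from h import *
finish_job()"
```

```text
the job is handed in; nothing more can be done
```

I took the large pin tool from the grey holder, pushed the button fully down and pushed the slide out to its stop. The tool is back in its holder, and I handed the job in at about 25 s of the 67 s allowed.

- **Button:** I felt its face about 10 mm below the mouth. It bottomed after 6 mm of travel, and the reading rose to about 11 N with no further movement.
- **Slide:** The carriage moved 60.0 mm in the wrist camera. After I withdrew the pin it was still at (559.3, 24.1), where a full 60 mm travel would put it.
- **Force:** The readings peaked at about 13.7 N (13.4 N vertical) while pushing, and at 13 N against the stop. Each is taken at the end of a move.
- **Tool:** The handle top is at z 133.6, the same as at the start. It is within 1 mm of its first position, with its flats at the same angle.
- **Scene:** The last pictures show the slide out, the gripper open and clear, and the bottle, beaker, rack and look-alikes where they were.

During withdrawal the pin touched the button lightly again (about 5 N) as I eased off the sideways load. The slide did not move. No check failed or disagreed beyond the usual 1–2 mm of camera error.

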